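# Tip the rusk bin into the tin and bring it back upright

## Task

Swing the steel bin over with its wooden-gripped lever, past the spring catch and all the way down, so that all four rusks slide into the white tin beside it. Then ease the bin gently back upright until it clicks home in its catch, and let go. Keep the gripper off the rusks and leave the jars, mug and other things on the counter where they are.

Things in the scene. Friction and masses are not known exactly. Their poses are not given: they have to be found in the camera images.
- stand: Fixed wooden stand: foot board 235 x 115 x 12 mm, two posts (14 x 28, 159 mm high) 194 mm apart along x. Origin on the counter midway between the posts, under the pivot; x runs along the pivot axis away from the lever side, y to the side the bin dumps on (the tin), z up. The lever side is towards the robot, yaw within 0.35 rad.
- pivot (a point): The middle of the bin's pivot axis, 145 mm above the stand's origin; axes as the stand's. The axis is level, along x.
- bin (a joint): Angle of the bin, rad: 0 upright on its stop, growing as the bin tips towards the stand's +y, 1.7 fully tipped on its other stop. The bin weighs 0.45 kg, the hinge is lightly damped. Left alone beyond about 0.7 rad it falls over by its own weight and rests at 1.7; between 0.2 and 0.6 rad it may stay where it is left.
- catch_point (a point): Sprung roller catch at the far (+x) end of the axle, 113 mm from the pivot. It holds the bin upright: moving the grip against it takes up to about 8 N between 0 and 0.25 rad. On the way back the bin must be pushed through it again, to below 0.15 rad, best right to 0; then it snaps home to 0 and stays. Lifting the tipped bin takes up to about 9 N at a squeezed grip.
- lip (a point): Middle of the bin's pouring lip. The open steel bin is 168 mm long along the pivot axis and 66 mm high; its wall on the +y side slopes 45 degrees outwards up to this lip, 84 mm in y and 57 mm in z from the pivot when upright; when tipped the lip is about 50 mm above the counter, over the tin.
- handle (a point): Middle of the lever's grip: a round wooden bar, 16 mm in diameter, 75 mm long, level, parallel to the pivot axis, pointing to the robot. It spans 112 to 187 mm on the -x side of the pivot, this point at 152 mm. Free from above at every angle and turns easily between fingers.
- lever_root (a point): Foot of the lever, on the pivot axis, 112 mm on the -x side of the pivot. The arm is a steel bar 12 mm thick; the grip at its end is 150 mm from the axis. It leans 0.75 rad to the stand's -y with the bin upright, 0.95 rad to +y fully tipped: from the axis the grip is at y = 150 sin(joint - 0.75), z = 150 cos(joint - 0.75) mm.
- tin: Shallow open white tin standing on the counter beside the stand, 230 (x) x 180 (y) x 45 mm high, wall and floor 4 mm, fixed to the counter; origin at the centre of its underside, axes close to the stand's. It lies under the lip of the tipped bin.
- rusk1: A rusk (dry biscuit bar), a tan block 70 x 28 x 24 mm, about 35 g; origin at the centre of its underside. Starts flat on the floor of the bin, long side along the stand's x, two rows of two.
- rusk2: A rusk (dry biscuit bar), a tan block 70 x 28 x 24 mm, about 35 g; origin at the centre of its underside. Starts flat on the floor of the bin, long side along the stand's x, two rows of two.
- rusk3: A rusk (dry biscuit bar), a tan block 70 x 28 x 24 mm, about 35 g; origin at the centre of its underside. Starts flat on the floor of the bin, long side along the stand's x, two rows of two.
- rusk4: A rusk (dry biscuit bar), a tan block 70 x 28 x 24 mm, about 35 g; origin at the centre of its underside. Starts flat on the floor of the bin, long side along the stand's x, two rows of two.
- jar1: Glass jam jar with a brass screw lid, 72 mm across, 102 mm high; origin at the centre of its underside. Stands on the lazy Susan; a bystander.
- jar2: A second such jam jar, on the counter; a bystander.
- mug: White mug, 80 mm across, 92 mm high, on the coaster; origin at the centre of its underside; a bystander.
- bowl: Small blue bowl, 120 mm across, 55 mm high; origin at the centre of its underside; a bystander.
- susan: Orange plastic lazy Susan, 240 mm across, 24 mm high; origin at the centre of its underside; a bystander.
- tongs: Steel tongs lying on the counter, about 230 mm long, 14 mm high; a bystander.
- coaster: Square bamboo coaster, 100 x 100 x 8 mm, under the mug; a bystander.
Not all that is in view belongs to the job. What is shaped like the rusk3 but purple is not meant. What is shaped like the rusk1 but pink is not meant.

How it is judged:
On the way:
1. the bin is tipped over past 1.35 rad (value of joint bin above 1.35 rad), for 0.1 s.
At the end, for the whole second after the job is handed in: All four rusks lie at rest in the tin (their centres inside its walls, less than 80 mm above its underside) and the bin is back upright, within 0.08 rad of its stop, and still (x of rusk1 in the frame of tin between -0.112 and 0.112 m and y of rusk1 in the frame of tin between -0.087 and 0.087 m and z of each of rusk1, rusk2, rusk3, rusk4 in the frame of tin below 0.08 m and linear speed of each of rusk1, rusk2, rusk3, rusk4 below 0.03 m/s and x of rusk2 in the frame of tin between -0.112 and 0.112 m and y of rusk2 in the frame of tin between -0.087 and 0.087 m and x of rusk3 in the frame of tin between -0.112 and 0.112 m and y of rusk3 in the frame of tin between -0.087 and 0.087 m and x of rusk4 in the frame of tin between -0.112 and 0.112 m and y of rusk4 in the frame of tin between -0.087 and 0.087 m and value of joint bin below 0.08 rad and velocity of joint bin between -0.1 and 0.1 rad/s); the robot touches nothing.
It fails at once if the bin is slammed back (faster than 2.2 rad/s on its way back, before the catch) (velocity of joint bin below -2.2 rad/s and value of joint bin above 0.5 rad).
It fails at once if the gripper touches a rusk (contact force between any of the fingers, the arm and rusk1 above 0.5 N or contact force between any of the fingers, the arm and rusk2 above 0.5 N or contact force between any of the fingers, the arm and rusk3 above 0.5 N or contact force between any of the fingers, the arm and rusk4 above 0.5 N).
It fails at once if a bystander is shifted by more than 30 mm (distance of any of jar1, jar2, mug, bowl, susan, tongs, coaster from where it was at the start of the episode above 0.03 m).
It also fails if it takes over 50 s, if anything falls off the work surface, if the arm or the gripper's body presses on something with over 40 N, if the wrist force passes 120 N, or if a joint passes its speed limit or range.

## Robot

A 6-joint arm with a two-finger parallel gripper is mounted at the origin on the work surface. World frame = base frame: x ahead of the robot, y to its left, z up, the work surface at z = 0. Lengths are in m, angles in rad, forces in N, time in s.
With the tool pointing down it reaches from about 0.35 to 0.775 m from the base axis. Payload 7.3 kg.
Tool frame: the origin (TCP) lies on the centre line of the jaws, within the pads' length; the fingertips stand 8 mm ahead of it and the grasp point (between the pads) lies 11 mm behind it (tips_ahead is the distance from the TCP to the fingertips, in m); z points along the fingers, y is the line along which they close (so a half turn about z gives the same grasp; the last joint's range is limited). The gripper opens to 92 mm and grips with 3 to 60 N. Pads are 19 mm wide; open, the fingers measure 130 mm over their backs; the gripper's body (75 mm by 190 mm) begins 47 mm behind the grasp point.
Start: joints at [1.016, 0.342, 1.524, -0, 1.275, -0.146], TCP at [0.209, 0.482, 0.203] pointing down, gripper open.
Joint ranges: [-2.53, 2.53], [-0.77, 2.02], [0.04, 2.7], [-1, 4.14], [0.28, 2.66], [-3.11, 3.11]. Speed limits (rad/s): [2.57, 2.57, 3.14, 3.14, 3.14, 3.14].

## Interface

Orientations are given as a unit quaternion [w, x, y, z].
In Python, from workcell import * gives the robot as it stands. The module is installed in compiled form; this text tells all that it offers.
- The arm moves only by the shell command python3 -m pendant 'ROWS' [FORCE]. ROWS is JSON, a list of rows, each a list of 7 numbers: the opening, from 0 (shut) to 1 (fully open), then the shift along the tool's x, y, z in mm, then the turn, a rotation vector about the tool's x, y, z in degrees. A call has 1 to 20 rows; each row is the pose to reach, as a shift and turn from the pose commanded when the call began, along the tool's axes at that moment; what a row does not reach only later rows make up. A row lasts 1/8 s, in which the tool goes at most 62.5 mm and 10.7 degrees, less where a joint would pass 70% of its speed; a pose out of reach is approached as far as the arm can. A call with a gripper value outside its range is refused whole. The fingers move at their own pace and stop on an object; FORCE is the grip in N (left out, the last holds). Time passes only in rows, so rows that repeat a pose let the fingers close. It gives the time, the measured TCP pose, the force, the opening and the grip force at its end, in the units of the state.
- sense(): the state, without advancing time (a new reading comes with each control period).
- get_image(name): name is "scene" or "side" or "wrist"; returns a dict with "frame" (480x640x3 uint8, red, green, blue), "camera_matrix" (3x3 intrinsics, pixels), "k1" (the pictures are not rectified: a ray, as slopes to the right and down, at radius r is drawn at 1 + k1 r^2 times it, then the intrinsics apply), "cam_to_world" (4x4, takes a point from camera to world coordinates); the wrist camera has in their place "hand_eye" (4x4, takes a point from camera to tool coordinates, whose origin is the TCP and whose axes are the flange's). Camera axes: x right, y up, looking along -z (the intrinsics and any distortion apply to the point x, -y, -z); pixel columns grow to the right and rows downward; lengths in m; the calibration is good to about 2 mm. A picture is of the moment at which its call begins: read the wrist's pose just before it. There is no depth.
- sign_off(): hands the job in; it is judged then, once.
Trained networks look in the newest picture that a camera, given by its name, has taken for a name from the list of things; names that differ only in an ending like _2 or _b are one class to them, and where a whole thing is asked for, a point or a joint stands for the part that bears it (a point fixed in the world has none). Each returns a list of dicts, best first, with "confidence" (0 to 1); they miss things now and then, are a little off and sometimes report something else, mostly with a low value. They report only what shows in the picture. A call takes as long as a camera call. They do not tell look-alikes from the thing itself.
- silhouettes(camera, name): "region" (480x640 bool, what is visible of it) and "centre" ([row, column] in pixels, amid what is visible of it).
The state is a dict: "t": time; "qpos": joint angles; "qvel": joint speeds; "tau": joint torques, N m; "ee_pos": TCP position; "tool_rot": TCP orientation; "ft_force": force on the tool from outside, world axes, zero at the start; "ft_torque": the same for the moment, N m; "finger_gap": finger opening in m; "gripper_force": force on a finger pad.
Only numpy, scipy, OpenCV 4.12 (cv2) and the standard library are available. Lean on these libraries where they do the work, as an engineer would, in place of code of your own. Each camera call takes 0.05 s, during which the arm holds its last target. There are 200 camera calls.

## Working session

There is one attempt and no reset: what is moved stays moved. The work goes in short steps, Python scripts to look and compute and a shell command to move; the robot and the scene stay as the last step left them, time stands still between calls to the robot, and variables do not carry over. Pictures are saved under pics/ and viewed, at most 10 in all, crops included, and the job is handed in when it is done.

```bash
mkdir -p pics
cat > h.py <<'E'
from workcell import *
import numpy as np, cv2
def save(im,n): cv2.imwrite('pics/'+n+'.png',cv2.cvtColor(im['frame'],cv2.COLOR_RGB2BGR))
def c2w(im,s=None):
    if 'cam_to_world' in im: return np.array(im['cam_to_world'])
    from scipy.spatial.transform import Rotation as R
    q=np.array(s['tool_rot']);T=np.eye(4);T[:3,:3]=R.from_quat(q[[1,2,3,0]]).as_matrix();T[:3,3]=s['ee_pos']
    return T@np.array(im['hand_eye'])
def ray(im,u,v,T):
    K=np.array(im['camera_matrix'],float);p=cv2.undistortPoints(np.array([[[u,v]]],float),K,np.array([im['k1'],0,0,0.]))[0,0]
    d=T[:3,:3]@np.array([p[0],-p[1],-1]);return T[:3,3],d
def atz(im,u,v,z,T):
    o,d=ray(im,u,v,T);return o+d*(z-o[2])/d[2]
def proj(im,P,T):
    P=np.atleast_2d(P);c=(P-T[:3,3])@T[:3,:3];x=c[:,0]/-c[:,2];y=-c[:,1]/-c[:,2];f=1+im['k1']*(x*x+y*y)
    K=np.array(im['camera_matrix']);return np.c_[K[0,0]*x*f+K[0,2],K[1,1]*y*f+K[1,2]]
E
python3 - <<'E'
from h import *
s=sense();print(s['ee_pos'],s['tool_rot'],s['t'])
for c in('scene','side'):
    im=get_image(c);save(im,c+'0');T=c2w(im);print(c,T[:3,3])
    for n in('stand','tin','bin','handle','rusk1','lip'):
        for r in silhouettes(c,n)[:6]: 
            ys,xs=np.where(r['region']);print(n,round(r['confidence'],2),np.round(r['centre']),xs.min(),xs.max(),ys.min(),ys.max())
E
```

```text
[0.20843692 0.48137111 0.20204484] [-2.56988038e-04  2.02984618e-01  9.79181634e-01 -7.11460836e-04] 0.0
scene [ 1.18600889 -0.67880095  1.39666369]
stand 0.89 [295. 303.] 225 354 221 358
stand 0.62 [263. 313.] 226 355 222 320
tin 0.87 [286. 357.] 329 393 232 328
tin 0.58 [294. 303.] 225 355 221 358
tin 0.51 [398. 189.] 171 206 375 417
bin 0.93 [261. 313.] 226 354 222 320
handle 0.7 [263. 313.] 226 355 221 321
rusk1 0.87 [344. 234.] 227 242 331 358
rusk1 0.69 [292. 304.] 296 312 282 298
rusk1 0.56 [272. 290.] 278 298 260 282
rusk1 0.54 [266. 296.] 286 308 254 278
rusk1 0.54 [257. 242.] 234 249 248 272
lip 0.75 [262. 313.] 225 354 221 321
side [ 0.39914548 -1.38076677  1.13815586]
stand 0.82 [274. 329.] 261 368 233 325
tin 0.65 [288. 326.] 291 361 251 296
tin 0.45 [204. 325.] 312 341 194 217
bin 0.85 [256. 325.] 261 368 233 280
handle 0.73 [257. 325.] 261 367 232 281
rusk1 0.79 [308. 249.] 241 264 302 317
rusk1 0.61 [348. 319.] 307 329 340 360
rusk1 0.57 [255. 341.] 332 352 259 262
rusk1 0.57 [259. 326.] 261 368 232 280
rusk1 0.45 [373. 279.] 260 292 352 400
lip 0.67 [258. 328.] 261 368 233 280
```

Run:
```python
import cv2
a=cv2.imread('pics/scene0.png')[190:440,130:430];b=cv2.imread('pics/side0.png')[170:420,200:450]
cv2.imwrite('pics/a.png',cv2.resize(a,None,fx=2.4,fy=2.4,interpolation=2)); cv2.imwrite('pics/b.png',cv2.resize(b,None,fx=2.4,fy=2.4,interpolation=2))
```

```text
(no output)
```

View pics/a.png

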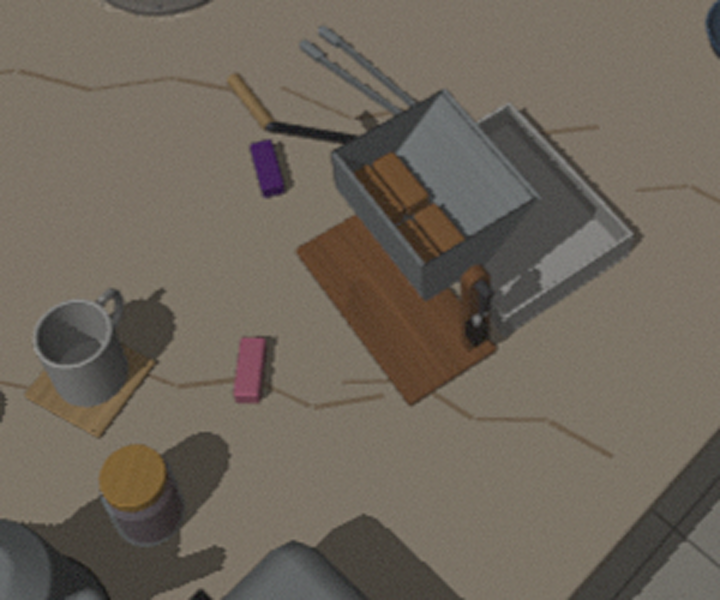

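View pics/b.png

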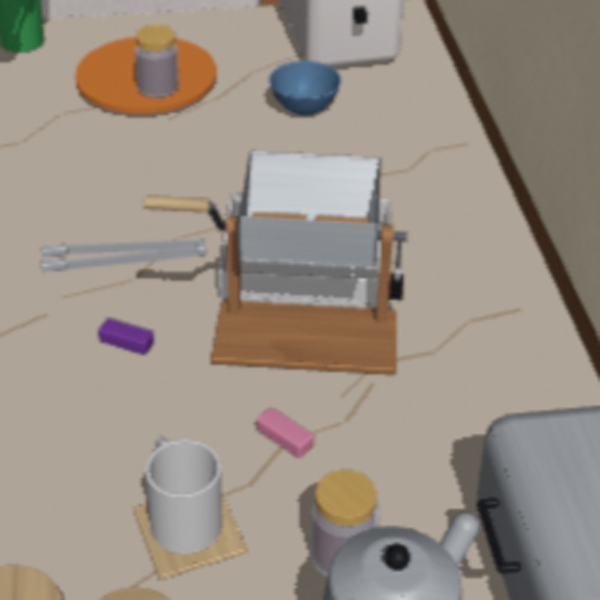

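The scene crop shows the handle from (235,78) to (270,125), the lip corners at (445,92) and (537,197), and the tin to the right of the bin. The side crop shows the handle from (145,203) to (208,206) and the lip corners at (250,153) and (381,158). I'll fit the stand's pose to these points.

```bash
cat >> h.py <<'E'
def stand2w(p,P):
    x,y,a=p;P=np.atleast_2d(P);c,s=np.cos(a),np.sin(a);return np.c_[x+c*P[:,0]-s*P[:,1],y+s*P[:,0]+c*P[:,1],P[:,2]]
E
python3 - <<'E'
from h import *
from scipy.optimize import least_squares
P=np.array([[-187,-102,255],[-112,-102,255],[-84,84,202],[84,84,202]])/1000
ob={'scene':np.array([[235,78],[270,125],[445,92],[537,197]])/2.4+[130,190],'side':np.array([[145,203],[208,206],[250,153],[381,158]])/2.4+[200,170]}
im={c:get_image(c) for c in ob}
f=lambda p:np.concatenate([(proj(im[c],stand2w(p,P),c2w(im[c]))-ob[c]).ravel() for c in ob])
for a0 in(-.3,.3):
    r=least_squares(f,[.6,0,a0]);print(r.x,r.cost);print(f(r.x).reshape(-1,2).round(1))
p=r.x
print('handle',stand2w(p,[-.152,-.102,.255]))
# tin and board checks
for c,n in(('scene','jar2'),('scene','mug'),('side','jar2'),('side','mug')):
    for q in silhouettes(c,n)[:2]: print(c,n,q['confidence'],atz(im[c],q['centre'][1],q['centre'][0],.05,c2w(im[c])))
print(sense()['qpos'])
E
```

```text
[ 0.60228787 -0.12648767 -0.20511451] 2.823043861653235
[[-0.6 -0.4]
 [ 0.5  0.1]
 [-1.3 -0.8]
 [ 0.   0.6]
 [ 0.2 -0.8]
 [ 0.8 -0.7]
 [ 0.2 -0.3]
 [-0.   0.4]]
[ 0.60228787 -0.12648767 -0.20511451] 2.8230438616533178
[[-0.6 -0.4]
 [ 0.5  0.1]
 [-1.3 -0.8]
 [ 0.   0.6]
 [ 0.2 -0.8]
 [ 0.8 -0.7]
 [ 0.2 -0.3]
 [-0.   0.4]]
handle [[ 0.43269886 -0.19539027  0.255     ]]
scene jar2 0.84 [0.41801992 0.45947198 0.05      ]
scene jar2 0.65 [ 0.58799115 -0.5139421   0.05      ]
scene mug 0.93 [ 0.40528316 -0.44932338  0.05      ]
scene mug 0.2 [0.40732181 0.46910085 0.05      ]
side jar2 0.92 [ 0.58022829 -0.49874991  0.05      ]
side jar2 0.77 [0.43102016 0.48088762 0.05      ]
side mug 0.77 [ 0.4201482  -0.44969463  0.05      ]
[ 1.01601683e+00  3.42049162e-01  1.52409980e+00  9.48970628e-06
  1.27539260e+00 -1.46029130e-01]
```

```bash
cat >> h.py <<'E'
from scipy.spatial.transform import Rotation as R
def totool(W,s):
    q=np.array(s['tool_rot']);return R.from_quat(q[[1,2,3,0]]).inv().apply(np.atleast_2d(W)-s['ee_pos'])*1000
E
python3 - <<'E'
from h import *
p=[.6023,-.1265,-.2051];s=sense()
h=stand2w(p,[-.160,-.102,.34])[0];print(h)
print(totool([s['ee_pos']+[0,0,.13],[.36,.25,.34],h],s).round(0))
E
```

```text
[ 0.42487966 -0.19377573  0.34      ]
[[   0.    0. -130.]
 [-231. -153. -137.]
 [-467. -534. -137.]]
```

```bash
python3 -m pendant '[[1,0,0,-60,0,0,0],[1,-20,-20,-110,0,0,0],[1,-80,-60,-138,0,0,0],[1,-130,-90,-138,0,0,0],[1,-180,-120,-138,0,0,0],[1,-231,-153,-138,0,0,0],[1,-260,-200,-138,0,0,-4],[1,-290,-250,-138,0,0,-8],[1,-320,-300,-138,0,0,-11.7],[1,-350,-345,-138,0,0,-11.7],[1,-380,-395,-138,0,0,-11.7],[1,-410,-440,-138,0,0,-11.7],[1,-440,-490,-138,0,0,-11.7],[1,-467,-534,-138,0,0,-11.7],[1,-467,-534,-138,0,0,-11.7],[1,-467,-534,-138,0,0,-11.7],[1,-467,-534,-138,0,0,-11.7],[1,-467,-534,-138,0,0,-11.7]]'
python3 - <<'E'
from h import *
s=sense();im=get_image('wrist');save(im,'w1');T=c2w(im,s);p=[.6023,-.1265,-.2051]
print(s['qpos'],R.from_quat(np.array(s['tool_rot'])[[1,2,3,0]]).as_matrix().round(3))
print(proj(im,stand2w(p,[[-.187,-.102,.255],[-.112,-.102,.255],[-.112,0,.145]]),T))
E
```

```text
t: 3.25
ee_pos: [0.425, -0.1929, 0.3411]
tool_rot: [0.0, 0.101, 0.995, -0.0]
ft_force: [-0.2, -0.8, -0.6]
finger_gap: 0.0917
gripper_force: 0.0
[-5.90600041e-01  1.58287760e-01  1.39436080e+00  1.86221143e-04
  1.58823511e+00 -1.95847243e+00] [[-0.979  0.202  0.001]
 [ 0.202  0.979 -0.   ]
 [-0.001 -0.    -1.   ]]
[[319.80677437 191.91008679]
 [319.81334081 298.08025835]
 [428.20916038 246.21335545]]
```

View pics/w1.png

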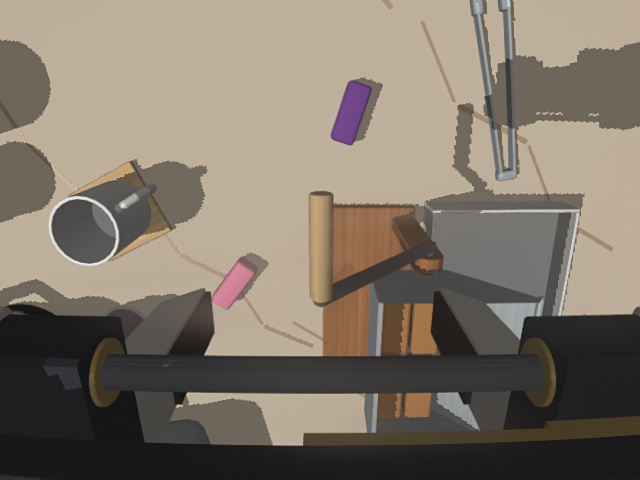

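The wrist picture shows the grip from (320,192) to (320,300), within 2 px of the prediction. I'll descend and grip.

```bash
python3 -m pendant '[[1,0,0,30,0,0,0],[1,0,0,60,0,0,0],[1,0,0,85,0,0,0],[1,0,0,97,0,0,0],[1,0,0,97,0,0,0],[0.5,0,0,97,0,0,0],[0.3,0,0,97,0,0,0],[0.1,0,0,97,0,0,0],[0,0,0,97,0,0,0],[0,0,0,97,0,0,0],[0,0,0,97,0,0,0],[0,0,0,97,0,0,0],[0,0,0,97,0,0,0]]' 30
python3 - <<'E'
from h import *
s=sense();a0=-.75
print(s['ee_pos'],s['ft_force'])
for t in np.arange(0,1.71,.1): 
    print(round(t,1),round(150*(np.sin(t-.75)-np.sin(-.75)),0),-round(150*(np.cos(t-.75)-np.cos(.75)),0))
E
```

```text
t: 4.92
ee_pos: [0.4249, -0.1939, 0.2437]
tool_rot: [-0.0, 0.102, 0.995, 0.0]
ft_force: [0.5, -0.2, 0.0]
finger_gap: 0.0164
gripper_force: 0.0
[ 0.42491818 -0.19386147  0.24367933] [ 0.47098223 -0.18577376  0.00814504]
0.0 0.0 -0.0
0.1 11.0 -10.0
0.2 24.0 -18.0
0.3 37.0 -25.0
0.4 51.0 -31.0
0.5 65.0 -36.0
0.6 80.0 -39.0
0.7 95.0 -40.0
0.8 110.0 -40.0
0.9 125.0 -39.0
1.0 139.0 -36.0
1.1 154.0 -31.0
1.2 167.0 -25.0
1.3 181.0 -18.0
1.4 193.0 -10.0
1.5 204.0 -0.0
1.6 215.0 11.0
1.7 224.0 23.0
```

```bash
python3 -m pendant '[[0,0,0,0,0,0,0],[0,0,0,0,0,0,0],[0,0,6,-5,0,0,0],[0,0,11,-10,0,0,0],[0,0,18,-14,0,0,0],[0,0,24,-18,0,0,0],[0,0,37,-25,0,0,0],[0,0,37,-25,0,0,0]]' 30
```

```text
t: 5.92
ee_pos: [0.4329, -0.1568, 0.2694]
tool_rot: [0.001, 0.101, 0.995, -0.0]
ft_force: [-0.0, -0.0, -0.2]
finger_gap: 0.0004
gripper_force: 0.0
```

Run:
```python
from h import *
im=get_image('side');b=im['frame'][190:310,240:400]
w=get_image('wrist')['frame']
w=cv2.resize(w,(640,480));b=cv2.resize(b,(640,480),interpolation=2)
o=np.hstack([cv2.resize(b,(400,300)),cv2.resize(w,(400,300))])
cv2.imwrite('pics/c.png',o[:,:,::-1])
```

```text
(no output)
```

View pics/c.png

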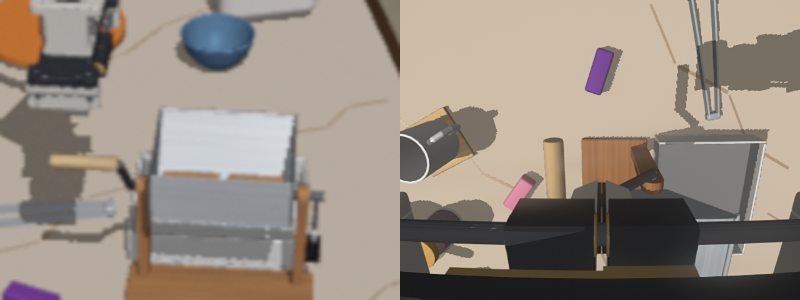

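Run:
```python
from h import *
p=[.6023,-.1265,-.2051]
s=sense();im=get_image('side');T=c2w(im);w=get_image('wrist');Tw=c2w(w,s)
tip=np.array(s['ee_pos'])-[0,0,.008]
print((proj(im,tip,T)-[240,190])*2.5, (proj(im,stand2w(p,[[-.187,-.102,.255],[-.112,-.102,.255]]),T)-[240,190])*2.5)
print(proj(w,tip,Tw)*.625+[400,0],proj(w,stand2w(p,[[-.187,-.102,.255],[-.112,-.102,.255]]),Tw)*.625+[400,0])
print(np.array(w['hand_eye']).round(3))
sc=get_image('scene');Ts=c2w(sc);print(proj(sc,tip,Ts))
cv2.imwrite('pics/d.png',cv2.resize(sc['frame'][200:300,190:310],None,fx=5,fy=5,interpolation=2)[:,:,::-1])
```

```text
[[ 80.46071238 136.89457198]] [[ 51.476711   159.3719199 ]
 [118.77911746 162.96251512]]
[[600.57600566 174.98203943]] [[552.13388432 139.35378168]
 [557.37245695 223.40135828]]
[[-0.001  0.951  0.308  0.083]
 [ 1.     0.001 -0.     0.001]
 [-0.001  0.308 -0.951 -0.181]
 [ 0.     0.     0.     1.   ]]
[[245.81691349 220.79349208]]
```

View pics/d.png

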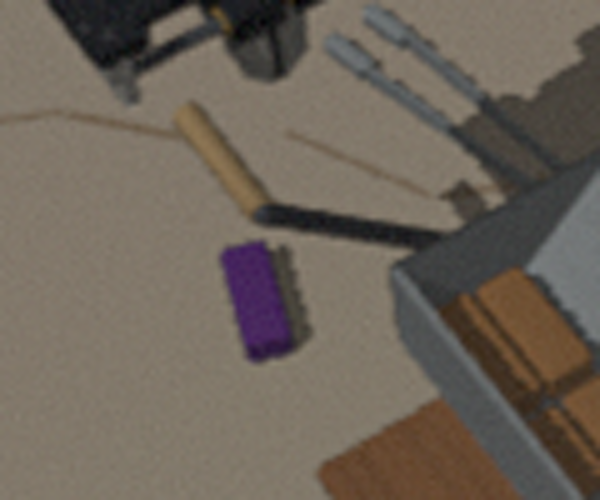

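The shut fingertips show higher and further off than the stated pose: about (270,78) in this crop, against an expected (279,104). I'll triangulate them.

Run:
```python
from h import *
from scipy.optimize import least_squares
s=sense();a=get_image('side');b=get_image('scene');Ta,Tb=c2w(a),c2w(b)
f=lambda P:np.r_[(proj(a,P,Ta)[0]-[266,231]),(proj(b,P,Tb)[0]-[244,215.6])]
r=least_squares(f,s['ee_pos']);print(r.x,r.cost,s['ee_pos'],f(s['ee_pos']))
big=cv2.resize(a['frame'][150:270,210:330],None,fx=5,fy=5,interpolation=2)
cv2.imwrite('pics/e.png',big[:,:,::-1])
```

```text
[ 0.42704885 -0.15574321  0.2929878 ] 26.82195463696435 [ 0.43232307 -0.15778205  0.26846923] [ 6.00867226 11.60177763  1.3102222   3.26824134]
```

View pics/e.png

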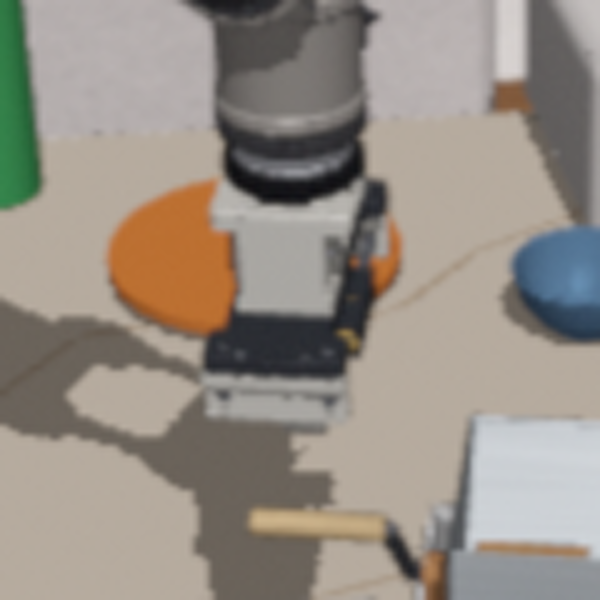

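The fingertip is consistent after all: it is a dark finger against its own shadow. I pulled away before any grip force had built up, so I'll regrip with a longer hold and check the force before moving.

```bash
python3 -m pendant '[[0,0,0,-30,0,0,0],[0,0,0,-60,0,0,0],[0.3,0,-20,-60,0,0,0],[0.5,0,-37,-60,0,0,0],[0.5,0,-37,-60,0,0,0],[0.5,0,-37,-60,0,0,0],[0.5,0,-37,-60,0,0,0],[0.5,0,-37,-60,0,0,0],[0.5,0,-37,-30,0,0,0],[0.5,0,-37,0,0,0,0],[0.5,0,-37,28,0,0,0],[0.5,0,-37,28,0,0,0],[0,0,-37,28,0,0,0],[0,0,-37,28,0,0,0],[0,0,-37,28,0,0,0],[0,0,-37,28,0,0,0],[0,0,-37,28,0,0,0],[0,0,-37,28,0,0,0],[0,0,-37,28,0,0,0],[0,0,-37,28,0,0,0]]' 45
python3 -m pendant '[[0,0,0,0,0,0,0],[0,0,0,0,0,0,0],[0,0,0,0,0,0,0]]'
```

```text
t: 8.78
ee_pos: [0.4249, -0.1939, 0.2407]
tool_rot: [-0.0, 0.102, 0.995, 0.0]
ft_force: [-0.6, 0.5, 0.3]
finger_gap: 0.0003
gripper_force: 0.0
t: 9.15
ee_pos: [0.4249, -0.1939, 0.2407]
tool_rot: [0.0, 0.102, 0.995, 0.0]
ft_force: [-0.3, -0.4, -0.0]
finger_gap: 0.0001
gripper_force: 0.0
```

Run:
```python
from h import *
s=sense();w=get_image('wrist');Tw=c2w(w,s);a=get_image('side');b=get_image('scene')
print(s['ee_pos'],proj(w,np.array(s['ee_pos'])-[0,0,.008],Tw))
f=lambda i,r0,c0:cv2.resize(i['frame'][r0:r0+60,c0:c0+80],(400,300),interpolation=2)
o=np.vstack([np.hstack([f(a,215,240),f(b,200,205)]),np.hstack([cv2.resize(w['frame'],(400,300)),np.zeros((300,400,3),np.uint8)])])
cv2.imwrite('pics/f.png',o[:,:,::-1])
tip=np.array(s['ee_pos'])-[0,0,.008]
print((proj(a,tip,c2w(a))-[240,215])*5,(proj(b,tip,c2w(b))-[205,200])*5)
# independent triangulation of handle ends from the first pictures
from scipy.optimize import least_squares
for u,v in(((145,203),(235,78)),((208,206),(270,125))):
    U=np.array(u)/2.4+[200,170];V=np.array(v)/2.4+[130,190]
    r=least_squares(lambda P:np.r_[(proj(a,P,c2w(a))[0]-U),(proj(b,P,c2w(b))[0]-V)],[.43,-.19,.25]);print(r.x,r.cost)
```

```text
[ 0.42492524 -0.19388699  0.24069835] [[320.91700296 279.97481767]]
[[153.1573821  228.49048101]] [[145.16894076 173.77810003]]
[ 0.39775772 -0.1865473   0.25096919] 0.0008152127932995726
[ 0.46943659 -0.20323314  0.25283255] 0.0012003473640101322
```

View pics/f.png

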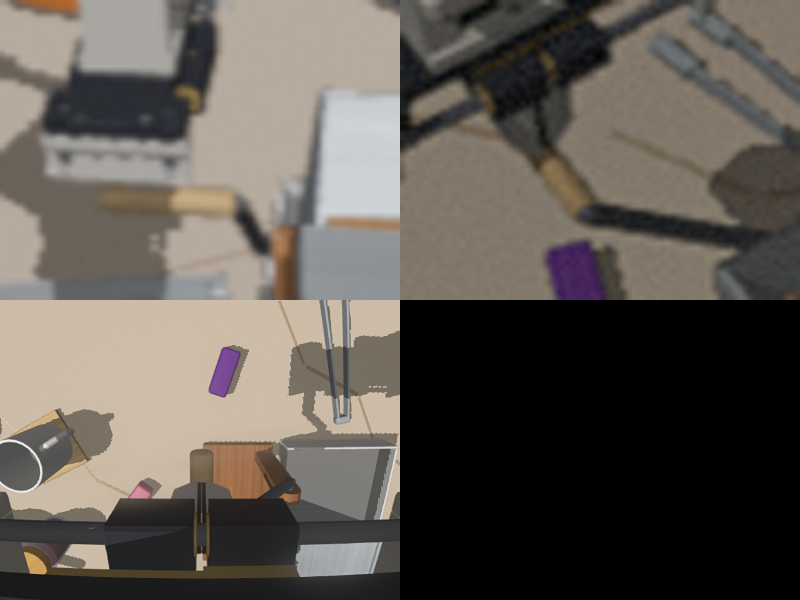

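Run:
```python
from h import *
a=get_image('side');T=c2w(a)
for y in(-.29,-.25,-.2):
    o,d=ray(a,240+115/5,215+180/5,T);print(o+d*(y-o[1])/d[1])
b=get_image('scene');Tb=c2w(b)
for u,v in((140,150),(125,120)):
    o,d=ray(b,205+u/5,200+v/5,Tb);print(o+d*(-.194-o[1])/d[1])
```

```text
[ 0.40500684 -0.29        0.33842195]
[ 0.40522178 -0.25        0.30909455]
[ 0.40549046 -0.2         0.2724353 ]
[ 0.42496727 -0.194       0.25211795]
[ 0.41742549 -0.194       0.26926665]
```

```bash
python3 - <<'E'
from h import *
s=sense();w=get_image('wrist');Tw=c2w(w,s)
for dz in(-8,0,8,16,24): print(dz,proj(w,np.array(s['ee_pos'])+[0,0,dz/1000],Tw))
E
python3 -m pendant '[[0,0,0,-30,0,0,0],[0.5,0,0,-30,0,0,0],[0.5,0,0,-30,0,0,0],[0.5,0,0,-30,0,0,0],[0.5,0,0,-30,0,0,0],[0.5,0,0,-30,0,0,0],[0.5,0,0,0,0,0,0],[0.5,0,0,10,0,0,0],[0.5,0,0,20,0,0,0],[0.5,0,0,20,0,0,0],[0,0,0,20,0,0,0],[0,0,0,20,0,0,0],[0,0,0,20,0,0,0],[0,0,0,20,0,0,0],[0,0,0,20,0,0,0],[0,0,0,20,0,0,0],[0,0,0,20,0,0,0],[0,0,0,20,0,0,0]]' 45
```

```text
-8 [[320.9174602  279.97449831]]
0 [[320.88302453 286.88445508]]
8 [[320.84591755 294.33984142]]
16 [[320.80582257 302.40661329]]
24 [[320.76237213 311.16155494]]
t: 11.7
ee_pos: [0.425, -0.1939, 0.2209]
tool_rot: [0.0, 0.102, 0.995, 0.0]
ft_force: [-0.6, 1.1, 3.2]
finger_gap: 0.0148
gripper_force: 45.0
```

Gripped, but the 14.8 mm gap and the upward force suggest the pads hold above the bar's middle. I'll regrip 9 mm lower.

```bash
python3 -m pendant '[[0.4,0,0,0,0,0,0],[0.4,0,0,0,0,0,0],[0.4,0,0,0,0,0,0],[0.4,0,0,0,0,0,0],[0.4,0,0,5,0,0,0],[0.4,0,0,9,0,0,0],[0.4,0,0,9,0,0,0],[0,0,0,9,0,0,0],[0,0,0,9,0,0,0],[0,0,0,9,0,0,0],[0,0,0,9,0,0,0],[0,0,0,9,0,0,0],[0,0,0,9,0,0,0]]' 45
```

```text
t: 13.32
ee_pos: [0.425, -0.1939, 0.2118]
tool_rot: [0.0, 0.102, 0.995, 0.0]
ft_force: [-0.4, 0.2, 0.4]
finger_gap: 0.0148
gripper_force: 45.0
```

```bash
python3 -m pendant '[[0,0,6,-5,0,0,0],[0,0,11,-10,0,0,0],[0,0,18,-14,0,0,0],[0,0,24,-18,0,0,0],[0,0,37,-25,0,0,0],[0,0,37,-25,0,0,0]]' 45
```

```text
t: 14.08
ee_pos: [0.4328, -0.1576, 0.2386]
tool_rot: [0.001, 0.102, 0.995, -0.001]
ft_force: [-3.2, -3.4, 8.6]
finger_gap: 0.015
gripper_force: 45.0
```

```bash
python3 -m pendant '[[0,0,14,-6,0,0,0],[0,0,28,-11,0,0,0],[0,0,43,-14,0,0,0],[0,0,58,-15,0,0,0],[0,0,58,-15,0,0,0]]' 45
python3 -m pendant '[[0,0,8,0,0,0,0],[0,0,15,0,0,0,0],[0,0,23,1,0,0,0],[0,0,30,1,0,0,0],[0,0,37,2,0,0,0],[0,0,44,4,0,0,0],[0,0,59,9,0,0,0],[0,0,72,15,0,0,0],[0,0,86,22,0,0,0],[0,0,98,30,0,0,0],[0,0,98,30,0,0,0]]' 45
```

```text
t: 14.7
ee_pos: [0.4452, -0.0998, 0.2528]
tool_rot: [0.001, 0.101, 0.995, 0.0]
ft_force: [0.9, -1.8, 8.2]
finger_gap: 0.0148
gripper_force: 45.0
t: 16.08
ee_pos: [0.4649, -0.0038, 0.221]
tool_rot: [0.0, 0.102, 0.995, 0.0]
ft_force: [7.0, -1.0, 0.2]
finger_gap: 0.0146
gripper_force: 45.0
```

Now at about 1.4 rad. I'll go on to the stop and hold there while the rusks slide.

```bash
python3 -m pendant '[[0,0,6,5,0,0,0],[0,0,11,10,0,0,0],[0,0,17,15,0,0,0],[0,0,22,21,0,0,0],[0,0,27,27,0,0,0],[0,0,30,31,0,0,0],[0,0,30,31,0,0,0],[0,0,30,31,0,0,0],[0,0,30,31,0,0,0]]' 45
python3 - <<'E'
from h import *
b=get_image('scene');a=get_image('side')
o=np.hstack([cv2.resize(b['frame'][200:350,220:420],(400,300),interpolation=2),cv2.resize(a['frame'][200:320,240:400],(400,300),interpolation=2)])
cv2.imwrite('pics/g.png',o[:,:,::-1])
E
```

```text
t: 17.2
ee_pos: [0.4707, 0.0247, 0.1904]
tool_rot: [0.0, 0.102, 0.995, 0.0]
ft_force: [6.2, -3.4, -0.2]
finger_gap: 0.0147
gripper_force: 45.0
```

View pics/g.png

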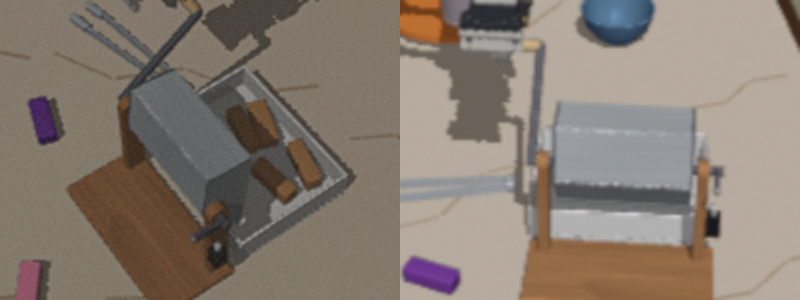

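All four rusks lie in the tin. They show at (240,128), (265,122), (275,178) and (303,163) in the left half. Now the way back.

```bash
python3 -m pendant '[[0,0,-4,-5,0,0,0],[0,0,-9,-10,0,0,0],[0,0,-19,-21,0,0,0],[0,0,-30,-31,0,0,0],[0,0,-42,-39,0,0,0],[0,0,-56,-46,0,0,0],[0,0,-69,-52,0,0,0],[0,0,-84,-57,0,0,0],[0,0,-98,-60,0,0,0],[0,0,-113,-61,0,0,0],[0,0,-128,-61,0,0,0],[0,0,-143,-60,0,0,0],[0,0,-158,-57,0,0,0],[0,0,-172,-52,0,0,0],[0,0,-186,-46,0,0,0],[0,0,-186,-46,0,0,0]]' 45
python3 -m pendant '[[0,0,-6,3,0,0,0],[0,0,-13,7,0,0,0],[0,0,-20,11,0,0,0],[0,0,-26,15,0,0,0],[0,0,-32,20,0,0,0],[0,0,-37,25,0,0,0],[0,0,-39,27,0,0,0],[0,0,-39,27,0,0,0],[0,0,-39,27,0,0,0]]' 45
```

```text
t: 19.3
ee_pos: [0.4312, -0.1583, 0.2357]
tool_rot: [-0.002, 0.103, 0.995, 0.0]
ft_force: [-5.1, 2.1, 1.5]
finger_gap: 0.0149
gripper_force: 45.0
t: 20.42
ee_pos: [0.424, -0.1938, 0.2108]
tool_rot: [-0.0, 0.102, 0.995, 0.001]
ft_force: [-6.2, 13.3, 15.3]
finger_gap: 0.0147
gripper_force: 45.0
```

```bash
python3 -m pendant '[[0.5,0,1,-1,0,0,0],[0.5,0,1,-1,0,0,0],[0.5,0,1,-1,0,0,0],[0.5,0,1,-1,0,0,0],[0.5,0,1,-1,0,0,0],[0.5,0,1,-20,0,0,0],[0.5,0,1,-50,0,0,0],[0.5,0,1,-90,0,0,0],[0.5,0,1,-130,0,0,0],[0.5,0,1,-150,0,0,0],[0.5,0,1,-150,0,0,0],[0.5,0,1,-150,0,0,0],[0.5,0,1,-150,0,0,0]]'
python3 - <<'E'
from h import *
s=sense();w=get_image('wrist');T=c2w(w,s);b=get_image('scene')
print(proj(w,stand2w([.6023,-.1265,-.2051],[[-.187,-.102,.255],[-.112,-.102,.255]]),T)*.625)
o=np.hstack([cv2.resize(b['frame'][200:350,220:420],(400,300),interpolation=2),cv2.resize(w['frame'],(400,300))])
cv2.imwrite('pics/i.png',o[:,:,::-1])
E
```

```text
t: 22.05
ee_pos: [0.4244, -0.1947, 0.3585]
tool_rot: [-0.001, 0.102, 0.995, 0.001]
ft_force: [0.9, -0.6, -0.3]
finger_gap: 0.0457
gripper_force: 0.0
[[201.52954173 117.10251423]
 [201.51893697 180.17807485]]
```

View pics/i.png

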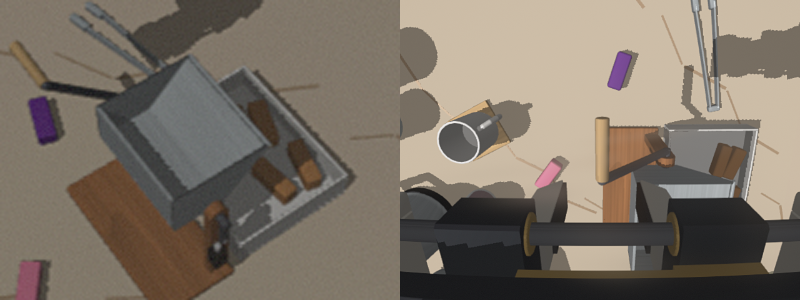

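The bin is empty and upright: the handle runs from (601,117) to (602,182), as predicted for upright. The rusks are in the tin and the gripper is clear.

```bash
python3 -c "
from workcell import *
print(sign_off())"
```

```text
the job is handed in; nothing more can be done
None
```

I tipped the bin fully over, all four rusks slid into the tin, and I eased it back upright, let go and handed the job in at about 22 s; the final pictures show this, but no verdict came back.

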